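# Start a four-minute cure on the resin lamp

## Task

A ring waits in the resin curing lamp, the low white box with a drawer. Push the drawer fully home, turn the timer dial on clockwise by exactly four clicks (one click a minute) by pushing a fingertip against the side of its raised bar, and only then press the start button right down and let it go. Do not pinch or straddle the dial's bar, and leave the small things standing round the lamp where they are.

Things in the scene. Friction and masses are not known exactly. Their poses are not given: they have to be found in the camera images.
- lamp: the curing lamp, a fixed low white box 150 deep (x) x 230 wide (y) x 60 mm high, flat top; origin under its centre, on the table; x points from its front (drawer side) to its back, y to its left. On top: an amber window over the drawer on the left; on the right the dial at the back and the start button in front. It stands within 22 degrees of square to the robot
- drawer (a joint): how far the drawer is out, in m: 0 = fully home, its front flush with the lamp's front; 0.060 = fully out. It starts 28 to 50 mm out, slides along the lamp's x with about 2 N of drag and stays where it is left. Its front is 129 mm wide, 44 mm high (9 to 53 mm above the table), with an aluminium pull strip across it, 76 mm wide, 7 mm high, 11 mm proud
- drawer_pull (a point): middle of the drawer's aluminium pull strip, on its foremost edge, 38 mm above the table, 45 mm left of the lamp's centre line; its x points straight into the lamp (the way to push). With the drawer home it lies 11 mm in front of the lamp's front
- dial (a joint): angle of the timer dial in rad, growing clockwise seen from above. Click stops every 0.5236 rad (30 degrees): 0, 0.524 .. 3.665, eight in all, each with a black mark on the lamp (a dot for the first). It starts in one of the first three. A sprung ball holds it: about 0.1 Nm to leave a stop, less towards half-way, beyond which it snaps forward by itself into the next stop
- dial_mid (a point): on the dial's upright axis, half-way up its bar, 74.5 mm above the table. The dial is a grey disc 70 mm across, 6 mm thick, on the lamp's top; across its middle stands the bar, 64 mm long, 10 mm thick, 19 mm high above the disc (top 10.5 mm above this point, disc face 8.5 mm below). x runs along the bar to its pointer end (white line), z up
- dial_nose (a point): middle of the pointer end of the bar, 32 mm from the dial's axis, same height as dial_mid
- start (a joint): how far the start button is pressed, in m: 0 = up, 0.005 = right down; a spring pushes it back up, right down takes 5 N; from 0.0035 the lamp starts
- start_top (a point): centre of the top of the start button: a white button 22 mm across in a round grey housing 38 mm across, 70 mm above the table, standing 5 mm proud of its housing, 77 mm in front of the dial's axis
- cream_jar: open low white wax jar, 50 mm across, 24 mm high, loose, in front of the lamp's right half; origin under its centre
- jar_lid: lid of the wax jar, 55 mm across, 9 mm high, loose, on the table to the right, in front of the tumbler; origin under its centre
- spool_blue: standing thread spool, 51 mm across, 60 mm high, loose, to the left of the lamp; origin under its centre
- glass_dish: eight-sided glass dish, 67 mm across, 18 mm high, loose, behind the lamp on the right; origin under its centre
- red_pen: marker pen lying down, 131 mm long, 11 mm high, loose, near the lamp's left front corner; origin under its middle, y along it

How it is judged:
By the outcome, as a careful person would: the job done as asked, in the order asked, and still so for the second after the job is handed in, with the robot touching nothing.
It also fails if it takes over 58 s, if anything falls off the work surface, if the arm or the gripper's body presses on something with over 40 N, if the wrist force passes 120 N, or if a joint passes its speed limit or range.

## Robot

A 6-joint arm with a two-finger parallel gripper is mounted at the origin on a cart in front of the work surface, level with it; the furniture and walls round the work are solid. World frame = base frame: x ahead of the robot, y to its left, z up, the work surface at z = 0. Lengths are in m, angles in rad, forces in N, time in s.
With the tool pointing down it reaches from about 0.2 to 0.875 m from the base axis. Payload 3.4 kg.
Tool frame: the origin (TCP) lies between the finger pads; the fingertips stand 17 mm ahead of it and the grasp point (between the pads) lies 2 mm behind it; x points along the fingers, y is the direction in which the jaws open and shut, and the axes are right-handed (so a half turn about x gives the same grasp; the last joint's range is limited). The gripper opens to 94 mm and grips with 3 to 60 N. Pads are 16 mm wide; open, the fingers measure 119 mm over their backs; the gripper's body (75 mm by 177 mm) begins 78 mm behind the grasp point.
Start: joints at [1.078, 0.276, 1.505, -0, 1.361, -0.121], TCP at [0.209, 0.536, 0.222] pointing down, gripper open.
Joint ranges: [-2.89, 2.89], [-0.75, 2.08], [0.22, 2.7], [-1.18, 4.32], [0.11, 2.71], [-2.7, 2.7]. Speed limits (rad/s): [2.57, 2.57, 3.14, 3.14, 3.14, 3.14].

## Interface

Orientations are given as a unit quaternion [w, x, y, z].
In Python, from station import observe, capture, close_job gives the robot as it stands.
- The arm moves only by the shell command python3 -m pendant 'ROWS' [FORCE]. ROWS is JSON, a list of rows, each an object with "dp": the shift along the world's x, y, z in units of 30 mm (1.0 is 30 mm), a list of three; "twist": the turn, a rotation vector about the world's x, y, z in units of 10 degrees (1.0 is 10 degrees), a list of three; "gripper": the opening, from 0 (shut) to 1 (fully open). In form: [{"dp": [tx, ty, tz], "twist": [ax, ay, az], "gripper": gripper}, ...]. A call has 1 to 8 rows; each row shifts and turns the commanded pose from where the row before left it; what a row does not reach is not made up. A row lasts 1/8 s, in which the tool goes at most 62.5 mm and 10.7 degrees, less where a joint would pass 70% of its speed; a pose out of reach is approached as far as the arm can. A call is refused whole if a number of a shift passes 1 or a number of a turn 1, either way. A call with a gripper value outside its range is refused whole. The fingers move at their own pace and stop on an object; FORCE is the grip in N (left out, the last holds). Time passes only in rows, so rows that do not move let the fingers close. It gives the time, the measured TCP pose, the force and the opening at its end, in the units of the state.
- observe(): the state, without advancing time (a new reading comes with each control period).
- capture(name): name is "scene" or "top"; returns a dict with "color" (480x640x3 uint8, red, green, blue), "depth" (480x640 float32, m along the optical axis (not along the pixel's ray), 0 where there is no reading), "intrinsics" (3x3 intrinsics, pixels), "camera_from_world" (4x4, takes a point from world to camera coordinates). Camera axes: x right, y up, looking along -z (the intrinsics and any distortion apply to the point x, -y, -z); pixel columns grow to the right and rows downward; lengths in m; the calibration is good to about 2 mm. A picture is of the moment at which its call begins.
- close_job(): hands the job in, once; it reports no verdict.
The state is a dict: "t": time; "joint_pos": joint angles; "qvel": joint speeds; "joint_torque": joint torques, N m; "tcp_pos": TCP position; "tcp_rot": TCP orientation; "contact_force": force on the tool from outside, world axes, zero at the start; "wrist_torque": the same for the moment, N m; "opening": finger opening in m.
Only numpy, scipy, OpenCV 4.12 (cv2) and the standard library are available. Lean on these libraries where they do the work, as an engineer would, in place of code of your own. Each camera call takes 0.05 s, during which the arm holds its last target.

## Working session

There is one attempt and no reset: what is moved stays moved. The work goes in short steps, Python scripts to look and compute and a shell command to move; the robot and the scene stay as the last step left them, time stands still between calls to the robot, and variables do not carry over. Pictures are saved under pics/ and viewed, and the job is handed in when it is done.

```bash
mkdir -p pics; cat > h.py <<'E'
import numpy as np, cv2
from station import observe, capture
def cap(n,f):
    c=capture(n); cv2.imwrite(f'pics/{f}.png',c['color'][:,:,::-1]); np.savez(f'pics/{f}.npz',**c); return c
def load(f): return dict(np.load(f'pics/{f}.npz'))
def ray(c,u,v,z):
    K=c['intrinsics'];T=c['camera_from_world']
    d=np.array([(u-K[0,2])/K[0,0],-(v-K[1,2])/K[1,1],-1.])
    R=T[:3,:3];o=-R.T@T[:3,3];w=R.T@d
    return o+w*(z-o[2])/w[2]
def proj(c,p):
    K=c['intrinsics'];T=c['camera_from_world']
    q=T[:3,:3]@np.array(p)+T[:3,3]
    return K[0,0]*q[0]/-q[2]+K[0,2],K[1,1]*-q[1]/-q[2]+K[1,2]
E
python3 - <<'E'
from h import *
s=observe();print(s)
for n in('scene','top'):
    c=cap(n,n+'0');print(c['intrinsics'],c['camera_from_world'])
E
```

```text
{'t': 0.0, 'joint_pos': array([ 1.07798978e+00,  2.76582700e-01,  1.50615993e+00,  1.03698266e-05,
        1.36069705e+00, -1.20977602e-01]), 'qvel': array([ 0.00157983, -0.00030954, -0.00199125,  0.00203366,  0.00124481,
        0.00092374]), 'joint_torque': array([-1.35881586e-03, -4.04585087e+01, -2.37228656e+01,  7.03165610e-02,
        3.42323177e-02, -1.44177861e-04]), 'tcp_pos': array([0.20863246, 0.53521578, 0.22160106]), 'tcp_rot': array([ 0.69472052,  0.13008465,  0.69512191, -0.13132751]), 'contact_force': array([0.04378144, 0.32189747, 0.23495466]), 'wrist_torque': array([ 0.01704948,  0.02173246, -0.01898068]), 'opening': 0.09376384006610822}
[[619.70561012   0.         328.09629127]
 [  0.         619.70561012 229.63621988]
 [  0.           0.           1.        ]] [[ 0.8966002  -0.44278015  0.00733617 -0.47631824]
 [ 0.26634125  0.55241022  0.78987675 -0.29804935]
 [-0.35379432 -0.70624973  0.61322173 -1.15602449]
 [ 0.          0.          0.          1.        ]]
[[478.71433995   0.         314.46363254]
 [  0.         478.71433995 243.70187669]
 [  0.           0.           1.        ]] [[ 4.68047600e-04 -9.99709181e-01 -2.41108768e-02  1.64637281e-01]
 [ 9.94738836e-01 -2.00452489e-03  1.02423777e-01 -5.97029883e-01]
 [-1.02442321e-01 -2.40319648e-02  9.94448609e-01 -9.39211782e-01]
 [ 0.00000000e+00  0.00000000e+00  0.00000000e+00  1.00000000e+00]]
```

View pics/scene0.png

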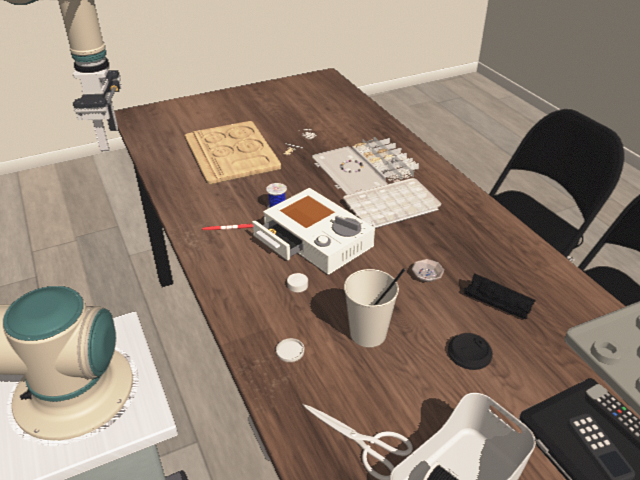

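View pics/top0.png

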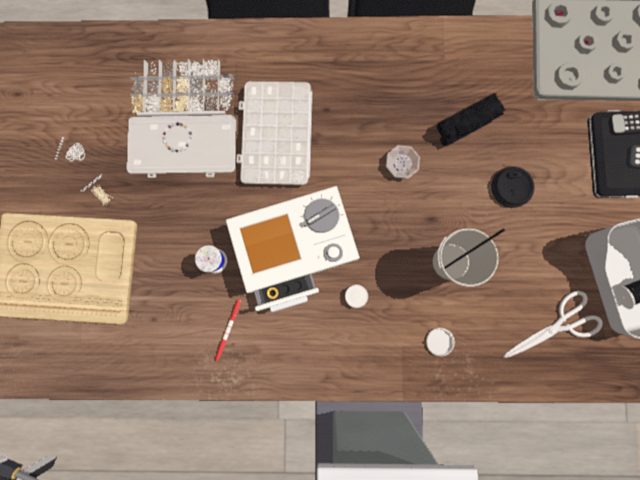

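The top view shows the lamp near (293,240), with the drawer out at (283,292), the dial at (321,215), the button at (333,253), the jar at (356,296) and the pen at (228,330). Next I'll zoom in.

```bash
python3 - <<'E'
from h import *
c=load('top0')['color'][:,:,::-1]
cv2.imwrite('pics/topz.png',cv2.resize(c[180:320,220:380],None,fx=5,fy=5,interpolation=cv2.INTER_CUBIC)[:600,:800] if 0 else cv2.resize(c[180:300,220:380],None,fx=5,fy=5,interpolation=cv2.INTER_CUBIC))
c=load('scene0')['color'][:,:,::-1]
cv2.imwrite('pics/scz.png',cv2.resize(c[170:290,230:390],None,fx=5,fy=5,interpolation=cv2.INTER_CUBIC))
E
```

```text
(no output)
```

View pics/topz.png

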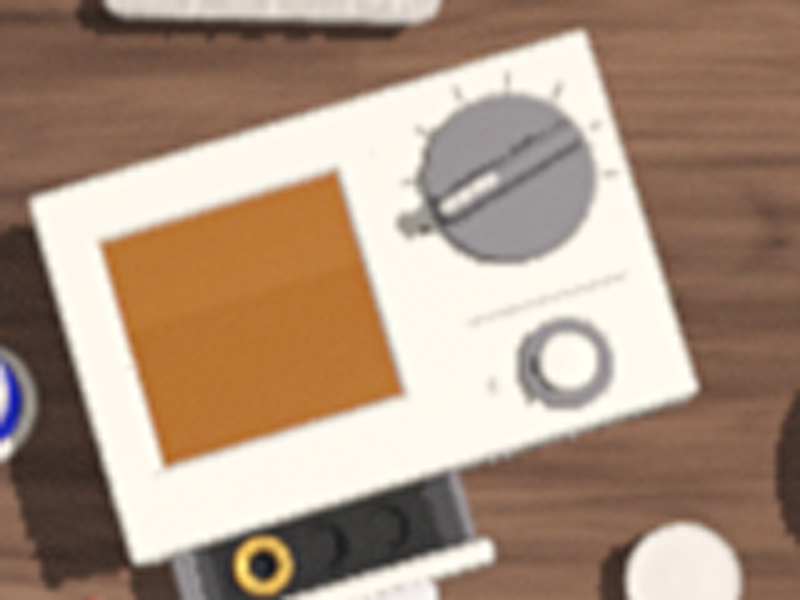

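View pics/scz.png

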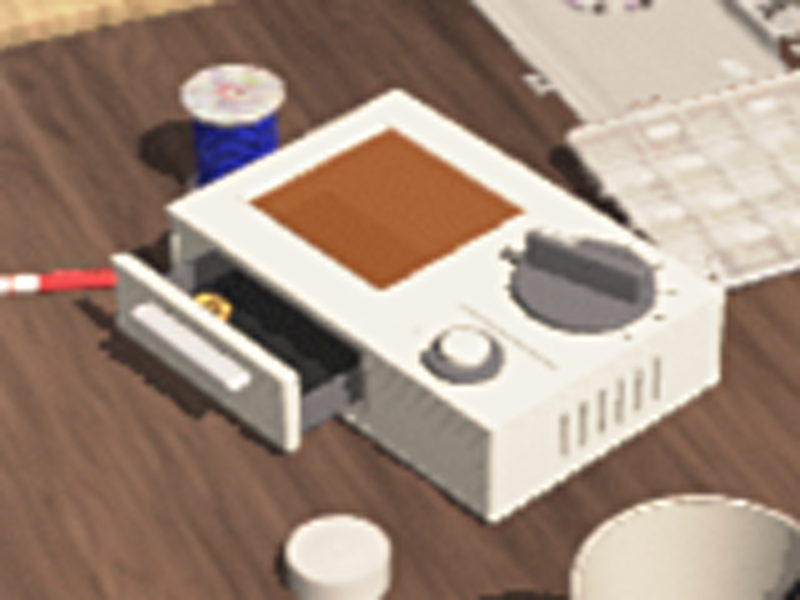

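```bash
python3 - <<'E'
from h import *
c=load('top0');cc=lambda u,v:((u+.5)/5-.5+220,(v+.5)/5-.5+180)
P=[ray(c,*cc(*p),0.06)[:2] for p in [(31,198),(583,30),(698,390),(135,562)]]
P=np.array(P);print(P)
ctr=P.mean(0);
yv=(P[0]-P[1])+(P[3]-P[2]);yv/=np.linalg.norm(yv);xv=(P[0]-P[3])+(P[1]-P[2]);xv/=np.linalg.norm(xv)
print('ctr',ctr,'yaw',np.degrees(np.arctan2(-yv[0],yv[1])),np.degrees(np.arctan2(xv[1],xv[0])),[np.linalg.norm(P[i]-P[(i+1)%4]) for i in range(4)])
a=(np.arctan2(-yv[0],yv[1])+np.arctan2(xv[1],xv[0]))/2
R=np.array([[np.cos(a),-np.sin(a)],[np.sin(a),np.cos(a)]])
def loc(u,v,z):
    p=ray(c,*cc(u,v),z); return p, (R.T@(p[:2]-ctr)*1000).round(1)
for n,u,v,z in [('discC',508,178,.066),('btn',570,362,.070),('ends',580,140,.085),('nose',440,210,.085),('dot',404,222,.06),('m1',407,182,.06),('m2',422,131,.06),('m4',507,82,.06),('m7',612,173,.06),('drawer r',492,552,.053),('jar',683,577,.024)]:
    print(n,*loc(u,v,z))
# drawer, pen etc
col=c['color'];
for n,u,v,z in [('strip l',270,310,.038),('strip r',306,299,.038),('pen',240,301,.0055),('pen2',217,359,.0055),('spool',210,259,.06),('dish',403,162,.018),('jar',356,296,.024),('lid',440,342,.009)]:
    p=ray(c,u,v,z);print(n,p.round(3),(R.T@(p[:2]-ctr)*1000).round(1))
i=col[270:330,220:380,::-1]
cv2.imwrite('pics/topd.png',cv2.resize(i,None,fx=5,fy=5,interpolation=cv2.INTER_CUBIC))
E
```

```text
[[0.64376476 0.34022196]
 [0.7108043  0.12018448]
 [0.56674442 0.07568787]
 [0.49948689 0.29646067]]
ctr [0.60520009 0.20813875] yaw 16.943860521626647 17.018933774124736 [np.float64(0.23002346633094886), np.float64(0.15077531614249973), np.float64(0.23079039336304122), np.float64(0.15076854700668452)]
discC [0.65018339 0.15011309 0.066     ] [ 26.1 -68.6]
btn [0.57699758 0.12601048 0.07      ] [-51.  -70.3]
ends [0.66184029 0.12207375 0.085     ] [ 29.  -98.9]
nose [0.63467353 0.1761832  0.085     ] [ 18.9 -39.2]
dot [0.63366126 0.19142426 0.06      ] [ 22.3 -24.3]
m1 [0.64969695 0.19028736 0.06      ] [ 37.3 -30.1]
m2 [0.67020418 0.18438038 0.06      ] [ 55.2 -41.7]
m4 [0.68986118 0.15053365 0.06      ] [ 64.1 -79.8]
m7 [0.65302654 0.10893658 0.06      ] [  16.8 -108.8]
drawer r [0.50347492 0.15668298 0.053     ] [-112.3  -19.5]
jar [0.49361776 0.07993305 0.024     ] [-144.2  -90. ]
strip l [0.464 0.253 0.038] [-122.2   83.9]
strip r [0.486 0.181 0.038] [-122.3    8.9]
pen [0.481 0.319 0.005] [-86.4 142.2]
pen2 [0.363 0.364 0.005] [-185.9  220. ]
spool [0.564 0.37  0.06 ] [  8.2 166.8]
dish [ 0.77  -0.02   0.018] [  90.7 -266.6]
jar [0.492 0.08  0.024] [-146.  -89.]
lid [ 0.399 -0.09   0.009] [-284.1 -224.5]
```

View pics/topd.png

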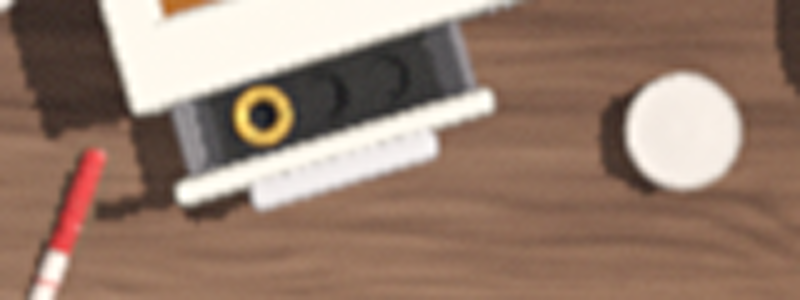

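```bash
cat >> h.py <<'E'
from scipy.spatial.transform import Rotation as Rn
A=np.radians(17.0);C=np.array([.6052,.2081])
R2=np.array([[np.cos(A),-np.sin(A)],[np.sin(A),np.cos(A)]])
W=lambda x,y:C+R2@np.array([x,y])/1000
def st():
    s=observe();q=s['tcp_rot'];M=Rn.from_quat([q[1],q[2],q[3],q[0]]).as_matrix()
    p=s['tcp_pos']; print('t',round(s['t'],2),'tcp',p.round(4),'lamp',(R2.T@(p[:2]-C)*1000).round(1),'x',M[:,0].round(3),'yawY',np.degrees(np.arctan2(M[1,1],M[0,1])).round(2),'F',s['contact_force'].round(2),'open',round(s['opening'],4),'q',s['joint_pos'].round(2)); return s
E
python3 - <<'E'
from h import *
st()
print('pre',W(-165,45),'push',W(-94,45),'dial',W(26,-69.5),'btn',W(-51,-69.5),'contact',W(-86,45))
E
```

```text
t 0.1 tcp [0.2087 0.5353 0.2217] lamp [-283.5  428.8] x [-0.001 -0.001 -1.   ] yawY 68.7 F [ 0.49 -0.36  0.51] open 0.094 q [ 1.08  0.28  1.51  0.    1.36 -0.12]
pre [0.43425299 0.20289238] push [0.50215063 0.22365077] dial [0.65038376 0.14923848] btn [0.57674829 0.12672586] contact [0.50980106 0.22598975]
```

```bash
python3 -m pendant '[{"dp":[0.63,-0.92,0],"twist":[0,0,0.32],"gripper":0},{"dp":[0.63,-0.92,0],"twist":[0,0,0.32],"gripper":0},{"dp":[0.63,-0.92,0],"twist":[0,0,0.32],"gripper":0},{"dp":[0.63,-0.92,0],"twist":[0,0,0.32],"gripper":0},{"dp":[0.63,-0.92,0],"twist":[0,0,0.32],"gripper":0},{"dp":[0.63,-0.92,0],"twist":[0,0,0.32],"gripper":0},{"dp":[0.63,-0.92,0],"twist":[0,0,0.32],"gripper":0},{"dp":[0.63,-0.92,0],"twist":[0,0,0.32],"gripper":0}]' 20
python3 -m pendant '[{"dp":[0.63,-0.92,0],"twist":[0,0,0.32],"gripper":0},{"dp":[0.63,-0.92,0],"twist":[0,0,0.32],"gripper":0},{"dp":[0.63,-0.92,0],"twist":[0,0,0.32],"gripper":0},{"dp":[0.6,-0.92,0],"twist":[0,0,0.32],"gripper":0},{"dp":[0,0,0],"twist":[0,0,0],"gripper":0},{"dp":[0,0,0],"twist":[0,0,0],"gripper":0}]'
python3 -c "
from h import *
st()"
```

```text
t: 1.1
tcp_pos: [0.3604, 0.3138, 0.2222]
tcp_rot: [0.706, -0.027, 0.707, 0.027]
contact_force: [-0.3, -0.6, 0.2]
opening: 0.0175
t: 1.85
tcp_pos: [0.4342, 0.2049, 0.2222]
tcp_rot: [0.699, -0.105, 0.7, 0.105]
contact_force: [-0.6, 0.1, -0.0]
opening: 0.0005
t 1.85 tcp [0.4342 0.2049 0.2222] lamp [-164.5   46.9] x [-0.001  0.001 -1.   ] yawY 107.05 F [-0.63  0.15 -0.04] open 0.0005 q [ 0.3   0.13  1.69  0.    1.31 -1.57]
```

```bash
python3 -m pendant '[{"dp":[0,-0.06,-1],"twist":[0,0,0],"gripper":0},{"dp":[0,0,-1],"twist":[0,0,0],"gripper":0},{"dp":[0,0,-1],"twist":[0,0,0],"gripper":0},{"dp":[0,0,-1],"twist":[0,0,0],"gripper":0},{"dp":[0,0,-1],"twist":[0,0,0],"gripper":0},{"dp":[0,0,-0.9],"twist":[0,0,0],"gripper":0},{"dp":[0.3,0.09,0],"twist":[0,0,0],"gripper":0},{"dp":[0.3,0.09,0],"twist":[0,0,0],"gripper":0}]'
python3 -m pendant '[{"dp":[0.3,0.09,0],"twist":[0,0,0],"gripper":0},{"dp":[0.2,0.06,0],"twist":[0,0,0],"gripper":0},{"dp":[0.2,0.06,0],"twist":[0,0,0],"gripper":0},{"dp":[0,0,0],"twist":[0,0,0],"gripper":0},{"dp":[0.2,0.06,0],"twist":[0,0,0],"gripper":0},{"dp":[0.2,0.06,0],"twist":[0,0,0],"gripper":0},{"dp":[0,0,0],"twist":[0,0,0],"gripper":0}]'
python3 -c "
from h import *
st()
cap('top','top1');cap('scene','scene1')
a=cv2.imread('pics/top1.png')[200:320,240:400];cv2.imwrite('pics/t1z.png',cv2.resize(a,None,fx=4,fy=4))
a=cv2.imread('pics/scene1.png')[170:290,220:380];cv2.imwrite('pics/s1z.png',cv2.resize(a,None,fx=4,fy=4))"
```

```text
t: 2.85
tcp_pos: [0.4542, 0.2093, 0.0464]
tcp_rot: [0.7, -0.105, 0.699, 0.106]
contact_force: [0.7, 0.6, -0.6]
opening: 0.0005
t: 3.72
tcp_pos: [0.487, 0.2183, 0.0455]
tcp_rot: [0.7, -0.105, 0.699, 0.105]
contact_force: [0.3, 0.6, 0.3]
opening: 0.0002
t 3.73 tcp [0.487  0.2183 0.0455] lamp [-110.    44.4] x [ 0.002  0.001 -1.   ] yawY 107.09 F [0.33 0.59 0.3 ] open 0.0002 q [ 0.29  0.38  1.85  0.    0.92 -1.58]
```

View pics/s1z.png

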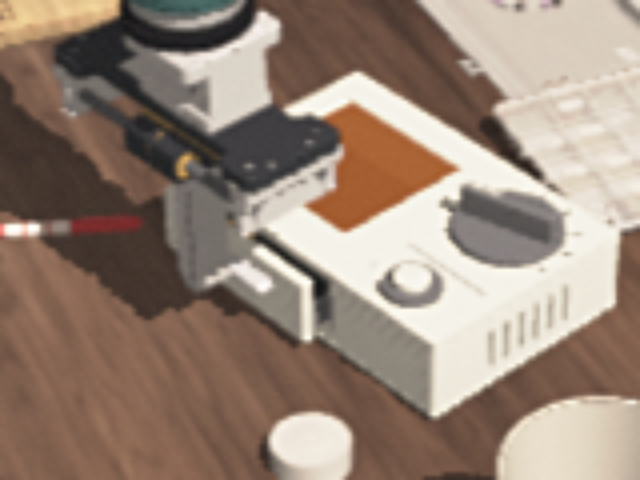

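View pics/t1z.png

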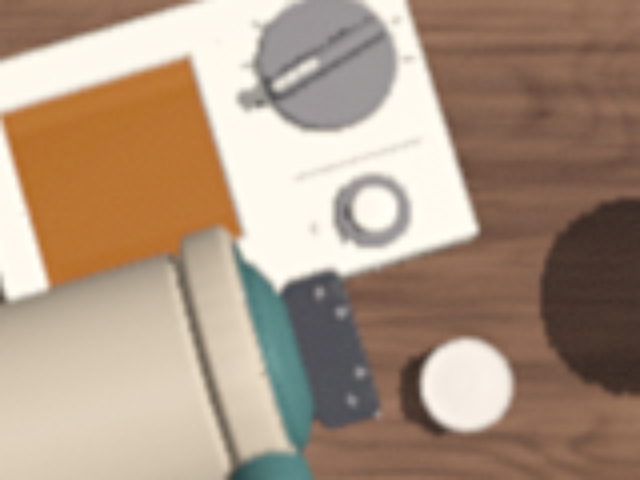

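The scene view shows the drawer partly shut, with its front near (290,290) in the crop and a gap still open. I'll keep pushing until it stops.

```bash
python3 -m pendant '[{"dp":[0.15,0.046,0],"twist":[0,0,0],"gripper":0},{"dp":[0.15,0.046,0],"twist":[0,0,0],"gripper":0},{"dp":[0.1,0.03,0],"twist":[0,0,0],"gripper":0},{"dp":[0,0,0],"twist":[0,0,0],"gripper":0}]'
python3 -m pendant '[{"dp":[0.05,0.015,0],"twist":[0,0,0],"gripper":0},{"dp":[0,0,0],"twist":[0,0,0],"gripper":0}]'
python3 -c "
from h import *
st()"
```

```text
t: 4.32
tcp_pos: [0.4985, 0.2219, 0.0455]
tcp_rot: [0.7, -0.105, 0.699, 0.105]
contact_force: [0.4, 0.2, -0.6]
opening: 0.0003
t: 4.58
tcp_pos: [0.4993, 0.2222, 0.0455]
tcp_rot: [0.699, -0.105, 0.699, 0.105]
contact_force: [-1.4, -0.2, 0.5]
opening: 0.0004
t 4.58 tcp [0.4993 0.2222 0.0455] lamp [-97.1  44.4] x [ 0.  0. -1.] yawY 107.1 F [-1.39 -0.15  0.49] open 0.0004 q [ 0.29  0.39  1.82  0.    0.93 -1.58]
```

```bash
python3 -m pendant '[{"dp":[0.05,0.015,0],"twist":[0,0,0],"gripper":0},{"dp":[0.05,0.015,0],"twist":[0,0,0],"gripper":0},{"dp":[0,0,0],"twist":[0,0,0],"gripper":0}]'
python3 -m pendant '[{"dp":[0.05,0.015,0],"twist":[0,0,0],"gripper":0},{"dp":[0.05,0.015,0],"twist":[0,0,0],"gripper":0},{"dp":[0,0,0],"twist":[0,0,0],"gripper":0}]'
python3 -c "
from h import *
st()"
```

```text
t: 4.95
tcp_pos: [0.5007, 0.2226, 0.0453]
tcp_rot: [0.698, -0.105, 0.7, 0.105]
contact_force: [-5.0, -2.8, 2.9]
opening: 0.0004
t: 5.32
tcp_pos: [0.5008, 0.2226, 0.0451]
tcp_rot: [0.696, -0.106, 0.703, 0.105]
contact_force: [-9.1, -3.4, 6.7]
opening: 0.0002
t 5.33 tcp [0.5008 0.2226 0.0451] lamp [-95.6  44.4] x [-0.009 -0.003 -1.   ] yawY 107.11 F [-9.14 -3.43  6.74] open 0.0002 q [ 0.29  0.4   1.81 -0.    0.94 -1.58]
```

```bash
python3 -m pendant '[{"dp":[-0.72,-0.22,0],"twist":[0,0,0],"gripper":0},{"dp":[-0.72,-0.22,0],"twist":[0,0,0],"gripper":0},{"dp":[0,0,1],"twist":[0,0,0],"gripper":0},{"dp":[0,0,1],"twist":[0,0,0],"gripper":0},{"dp":[0,0,1],"twist":[0,0,0],"gripper":0},{"dp":[0,0,0.5],"twist":[0,0,0],"gripper":0},{"dp":[0,0,0],"twist":[0,0,0],"gripper":0}]'
python3 -m pendant '[{"dp":[0.91,-0.3,0],"twist":[0,0,0.2],"gripper":0},{"dp":[0.91,-0.3,0],"twist":[0,0,0.2],"gripper":0},{"dp":[0.91,-0.3,0],"twist":[0,0,0.2],"gripper":0},{"dp":[0.91,-0.3,0],"twist":[0,0,0.2],"gripper":0},{"dp":[0.91,-0.3,0],"twist":[0,0,0.2],"gripper":0},{"dp":[0.91,-0.3,0],"twist":[0,0,0.2],"gripper":0},{"dp":[0,0,0],"twist":[0,0,0],"gripper":0},{"dp":[0,0,0],"twist":[0,0,0],"gripper":0}]'
python3 -c "
from h import *
st()
cap('top','top2');cap('scene','scene2')
a=cv2.imread('pics/top2.png')[180:300,220:380];b=cv2.imread('pics/scene2.png')[170:290,220:380];cv2.imwrite('pics/z2.png',np.hstack([cv2.resize(x,None,fx=2.5,fy=2.5) for x in (a,b)]))
cv2.imwrite('pics/z2s.png',cv2.resize(b,None,fx=5,fy=5))"
```

```text
t: 6.2
tcp_pos: [0.4633, 0.2111, 0.1513]
tcp_rot: [0.7, -0.105, 0.698, 0.105]
contact_force: [-0.2, 0.5, 0.3]
opening: 0.0
t: 7.2
tcp_pos: [0.6245, 0.1569, 0.1491]
tcp_rot: [0.683, -0.177, 0.686, 0.178]
contact_force: [-0.8, 0.3, -0.8]
opening: 0.0008
t 7.2 tcp [0.6245 0.1569 0.1491] lamp [  3.5 -54.6] x [-0.003  0.    -1.   ] yawY 119.07 F [-0.79  0.33 -0.84] open 0.0008 q [ 0.14  0.43  1.46  0.    1.26 -1.94]
```

View pics/z2s.png

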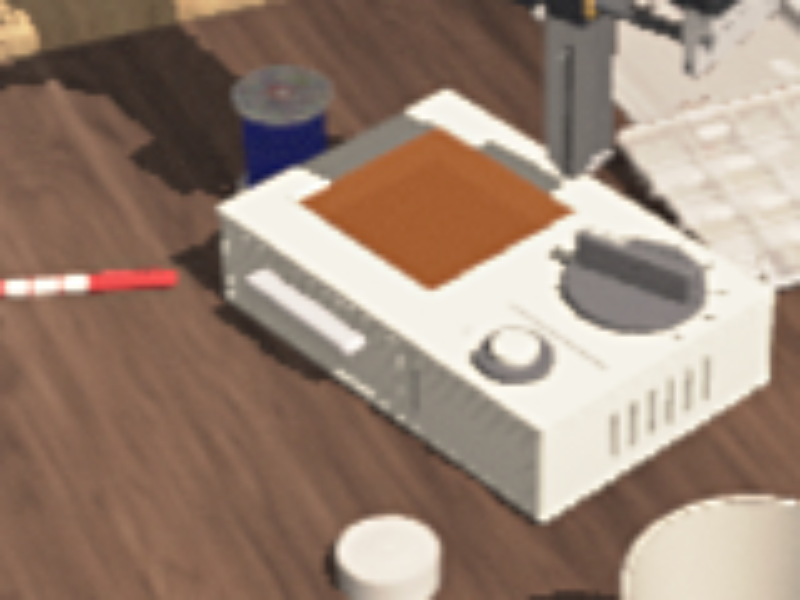

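View pics/z2.png

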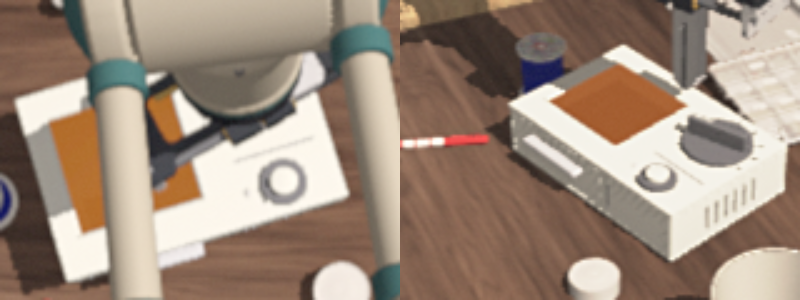

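The drawer front is flush with the lamp body, running from (220,210) to (545,520) in the crop. The pull strip at (305,310) is proud as it should be. I'll cross-check the dial axis from the scene view.

```bash
python3 - <<'E'
from h import *
c=load('scene0');cc=lambda u,v:((u+.5)/5-.5+230,(v+.5)/5-.5+170)
for n,u,v,z in [('disc',583,287,.066),('btn',469,346,.07),('corner front-right',492,428,.06),('corner bR',722,290,.06),('corner bL',397,90,.06),('corner fL',170,208,.06),('barL',532,233,.085),('barR',642,276,.085)]:
    p=ray(c,*cc(u,v),z);print(n,p.round(4),(R2.T@(p[:2]-C)*1000).round(1))
E
```

```text
disc [0.6487 0.1435 0.066 ] [ 22.7 -74.5]
btn [0.5793 0.1225 0.07  ] [-49.8 -74.3]
corner front-right [0.5685 0.077  0.06  ] [ -73.4 -114.7]
corner bR [0.7102 0.12   0.06  ] [  74.7 -115. ]
corner bL [0.6433 0.3383 0.06  ] [ 74.5 113.4]
corner fL [0.501  0.2932 0.06  ] [-74.8 111.8]
barL [0.6345 0.1689 0.085 ] [ 16.6 -46.1]
barR [0.6651 0.1174 0.085 ] [  30.8 -104.2]
```

```bash
python3 -m pendant '[{"dp":[-0.17,-0.1,0],"twist":[0,0,0.1],"gripper":0},{"dp":[0,0,-0.7],"twist":[0,0,0],"gripper":0},{"dp":[0,0,-0.7],"twist":[0,0,0],"gripper":0},{"dp":[0,0,-0.6],"twist":[0,0,0],"gripper":0},{"dp":[0,0,0],"twist":[0,0,0],"gripper":0}]'
python3 - <<'E'
from h import *
st()
D=np.array([.650,.147]);u=lambda a:np.array([np.cos(np.radians(a)),np.sin(np.radians(a))])
prev=None
for th in range(0,121,5):
    p=D+.021*u(120-th)+.0145*u(210-th)
    print(th,p.round(4),None if prev is None else ((p-prev)/.03).round(3));prev=p
cap('scene','scene3')
b=cv2.imread('pics/scene3.png')[170:290,220:380];cv2.imwrite('pics/z3s.png',cv2.resize(b,None,fx=5,fy=5))
E
```

```text
t: 7.92
tcp_pos: [0.6189, 0.1537, 0.0894]
tcp_rot: [0.682, -0.184, 0.684, 0.184]
contact_force: [-0.3, 1.2, -0.2]
opening: 0.0008
t 7.92 tcp [0.6189 0.1537 0.0894] lamp [ -2.8 -56. ] x [-0.003 -0.    -1.   ] yawY 120.14 F [-0.3  1.2 -0.2] open 0.0008 q [ 0.13  0.46  1.56  0.    1.13 -1.96]
0 [0.6269 0.1579] None
5 [0.628  0.1599] [0.035 0.066]
10 [0.6292 0.1618] [0.04  0.062]
15 [0.6306 0.1635] [0.046 0.059]
20 [0.6321 0.1652] [0.05  0.054]
25 [0.6337 0.1667] [0.055 0.05 ]
30 [0.6355 0.168 ] [0.059 0.045]
35 [0.6374 0.1692] [0.063 0.039]
40 [0.6394 0.1702] [0.066 0.034]
45 [0.6414 0.171 ] [0.069 0.028]
50 [0.6436 0.1717] [0.071 0.022]
55 [0.6457 0.1722] [0.073 0.016]
60 [0.6479 0.1724] [0.074 0.009]
65 [0.6502 0.1725] [0.074 0.003]
70 [0.6524 0.1724] [ 0.074 -0.004]
75 [0.6546 0.1721] [ 0.074 -0.01 ]
80 [0.6568 0.1716] [ 0.072 -0.017]
85 [0.6589 0.1709] [ 0.071 -0.023]
90 [0.6609 0.1701] [ 0.068 -0.029]
95 [0.6629 0.169 ] [ 0.066 -0.035]
100 [0.6648 0.1678] [ 0.062 -0.04 ]
105 [0.6665 0.1664] [ 0.059 -0.046]
110 [0.6682 0.1649] [ 0.054 -0.05 ]
115 [0.6697 0.1633] [ 0.05  -0.055]
120 [0.671  0.1615] [ 0.045 -0.059]
```

View pics/z3s.png

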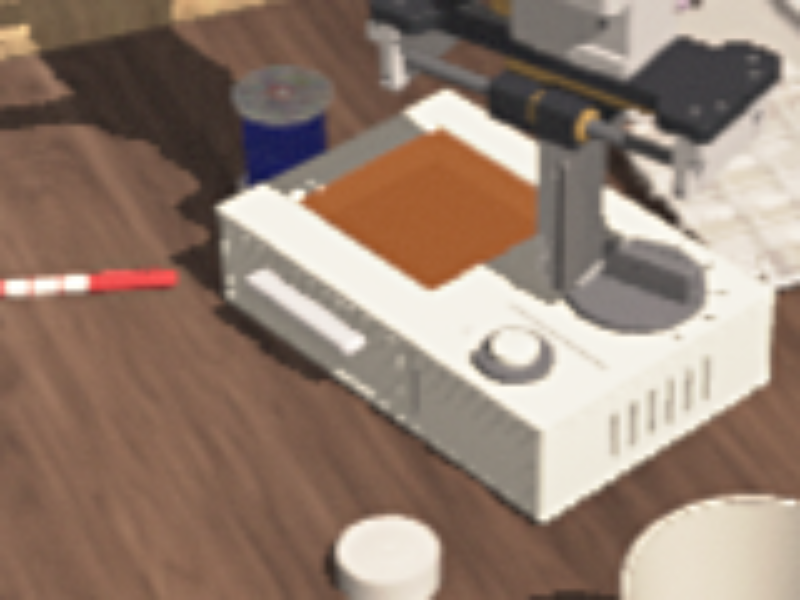

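The finger stands on the robot side of the bar's nose end, at about (575,250) in the crop. I'll make contact and rotate the first click.

```bash
python3 -m pendant '[{"dp":[0.135,0.07,0],"twist":[0,0,0],"gripper":0},{"dp":[0.135,0.07,0],"twist":[0,0,0],"gripper":0},{"dp":[0,0,0],"twist":[0,0,0],"gripper":0}]'
python3 -m pendant '[{"dp":[0.035,0.066,0],"twist":[0,0,-0.5],"gripper":0},{"dp":[0.04,0.062,0],"twist":[0,0,-0.5],"gripper":0},{"dp":[0.046,0.059,0],"twist":[0,0,-0.5],"gripper":0},{"dp":[0.05,0.054,0],"twist":[0,0,-0.5],"gripper":0},{"dp":[0,0,0],"twist":[0,0,0],"gripper":0},{"dp":[0,0,0],"twist":[0,0,0],"gripper":0}]'
python3 - <<'E'
from h import *
st()
cap('scene','scene4')
b=cv2.imread('pics/scene4.png')[200:260,310:390];cv2.imwrite('pics/z4s.png',cv2.resize(b,None,fx=8,fy=8,interpolation=cv2.INTER_CUBIC))
E
```

```text
t: 8.35
tcp_pos: [0.6287, 0.1578, 0.0909]
tcp_rot: [0.683, -0.184, 0.683, 0.184]
contact_force: [-1.5, -1.9, 1.9]
opening: 0.0004
t: 9.1
tcp_pos: [0.6343, 0.1653, 0.0906]
tcp_rot: [0.705, -0.063, 0.704, 0.063]
contact_force: [0.4, -0.0, -0.2]
opening: 0.0004
t 9.1 tcp [0.6343 0.1653 0.0906] lamp [ 15.3 -49.5] x [ 0.001  0.    -1.   ] yawY 100.17 F [ 0.38 -0.04 -0.19] open 0.0004 q [ 0.15  0.49  1.51  0.    1.14 -1.6 ]
```

View pics/z4s.png

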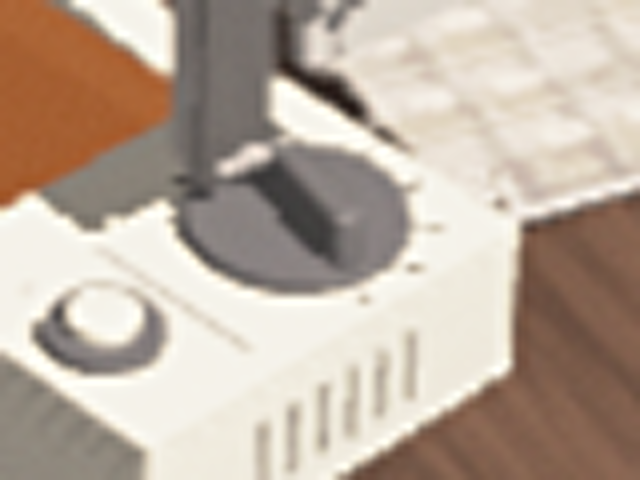

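The bar has turned one click: it now runs from about (255,160) to (340,250). The finger is clear of it, with no force. Second click next.

```bash
python3 -m pendant '[{"dp":[0.055,0.05,0],"twist":[0,0,-0.5],"gripper":0},{"dp":[0.059,0.045,0],"twist":[0,0,-0.5],"gripper":0},{"dp":[0.063,0.039,0],"twist":[0,0,-0.5],"gripper":0},{"dp":[0.066,0.034,0],"twist":[0,0,-0.5],"gripper":0},{"dp":[0.069,0.028,0],"twist":[0,0,-0.5],"gripper":0},{"dp":[0.071,0.022,0],"twist":[0,0,-0.5],"gripper":0},{"dp":[0,0,0],"twist":[0,0,0],"gripper":0},{"dp":[0,0,0],"twist":[0,0,0],"gripper":0}]'
python3 - <<'E'
from h import *
st()
cap('scene','scene5')
b=cv2.imread('pics/scene5.png')[200:260,310:390];cv2.imwrite('pics/z5s.png',cv2.resize(b,None,fx=8,fy=8,interpolation=cv2.INTER_CUBIC))
E
```

```text
t: 10.15
tcp_pos: [0.6453, 0.1717, 0.0904]
tcp_rot: [0.696, 0.122, 0.697, -0.122]
contact_force: [-1.3, -0.2, 0.4]
opening: 0.0005
t 10.15 tcp [0.6453 0.1717 0.0904] lamp [ 27.7 -46.5] x [-0.  0. -1.] yawY 70.18 F [-1.29 -0.19  0.42] open 0.0005 q [ 0.16  0.5   1.48  0.    1.16 -1.07]
```

View pics/z5s.png

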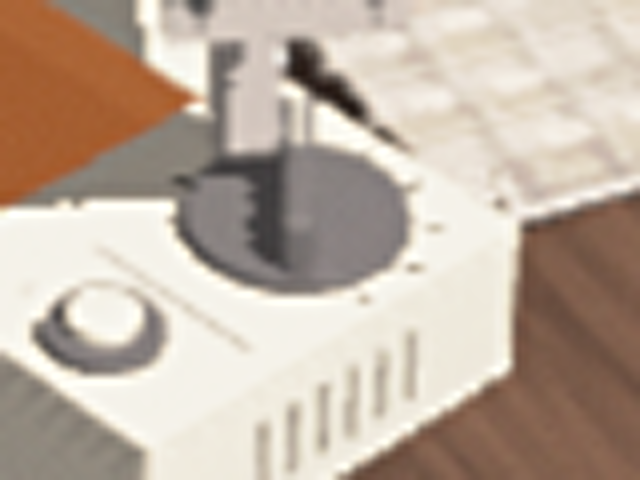

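The bar now points at about 60° in world axes, so two clicks are done. Third click.

```bash
python3 -m pendant '[{"dp":[0.073,0.016,0],"twist":[0,0,-0.5],"gripper":0},{"dp":[0.074,0.009,0],"twist":[0,0,-0.5],"gripper":0},{"dp":[0.074,0.003,0],"twist":[0,0,-0.5],"gripper":0},{"dp":[0.074,-0.004,0],"twist":[0,0,-0.5],"gripper":0},{"dp":[0.074,-0.01,0],"twist":[0,0,-0.5],"gripper":0},{"dp":[0.072,-0.017,0],"twist":[0,0,-0.5],"gripper":0},{"dp":[0,0,0],"twist":[0,0,0],"gripper":0},{"dp":[0,0,0],"twist":[0,0,0],"gripper":0}]'
python3 - <<'E'
from h import *
st()
cap('scene','scene6')
b=cv2.imread('pics/scene6.png')[200:260,310:390];cv2.imwrite('pics/z6s.png',cv2.resize(b,None,fx=8,fy=8,interpolation=cv2.INTER_CUBIC))
E
```

```text
t: 11.2
tcp_pos: [0.6582, 0.1719, 0.0904]
tcp_rot: [0.641, 0.298, 0.642, -0.298]
contact_force: [-1.5, 0.8, 0.4]
opening: 0.0005
t 11.2 tcp [0.6582 0.1719 0.0904] lamp [ 40.1 -50.1] x [-0.001  0.    -1.   ] yawY 40.19 F [-1.52  0.8   0.36] open 0.0005 q [ 0.15  0.52  1.45  0.    1.17 -0.55]
```

View pics/z6s.png

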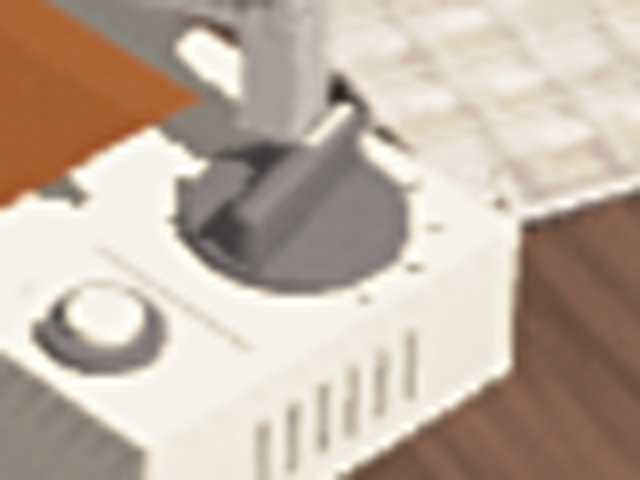

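```bash
python3 - <<'E'
from h import *
c=load('scene6');cc=lambda u,v:((u+.5)/8-.5+310,(v+.5)/8-.5+200)
a=ray(c,*cc(247,222),.085);b=ray(c,*cc(352,108),.085);d=b-a
print(a,b,np.degrees(np.arctan2(d[1],d[0])),np.linalg.norm(d))
E
```

```text
[0.62445017 0.12652879 0.085     ] [0.67737795 0.16199672 0.085     ] 33.82680767809835 0.06371282771872004
```

The bar points at about 33°, which is three clicks. Fourth click, using the same step.

```bash
python3 -m pendant '[{"dp":[0.071,-0.023,0],"twist":[0,0,-0.5],"gripper":0},{"dp":[0.068,-0.029,0],"twist":[0,0,-0.5],"gripper":0},{"dp":[0.066,-0.035,0],"twist":[0,0,-0.5],"gripper":0},{"dp":[0.062,-0.04,0],"twist":[0,0,-0.5],"gripper":0},{"dp":[0.059,-0.046,0],"twist":[0,0,-0.5],"gripper":0},{"dp":[0.054,-0.05,0],"twist":[0,0,-0.5],"gripper":0},{"dp":[0,0,0],"twist":[0,0,0],"gripper":0},{"dp":[0,0,0],"twist":[0,0,0],"gripper":0}]'
python3 - <<'E'
from h import *
st()
cap('scene','scene7')
b=cv2.imread('pics/scene7.png')[200:260,310:390];cv2.imwrite('pics/z7s.png',cv2.resize(b,None,fx=8,fy=8,interpolation=cv2.INTER_CUBIC))
E
```

```text
t: 12.25
tcp_pos: [0.6703, 0.1653, 0.0906]
tcp_rot: [0.542, 0.454, 0.542, -0.453]
contact_force: [-1.0, 2.2, 0.1]
opening: 0.0004
t 12.25 tcp [0.6703 0.1653 0.0906] lamp [ 49.8 -59.9] x [ 0.001  0.001 -1.   ] yawY 10.19 F [-1.04  2.24  0.06] open 0.0004 q [ 0.14  0.53  1.43  0.    1.18 -0.04]
```

View pics/z7s.png

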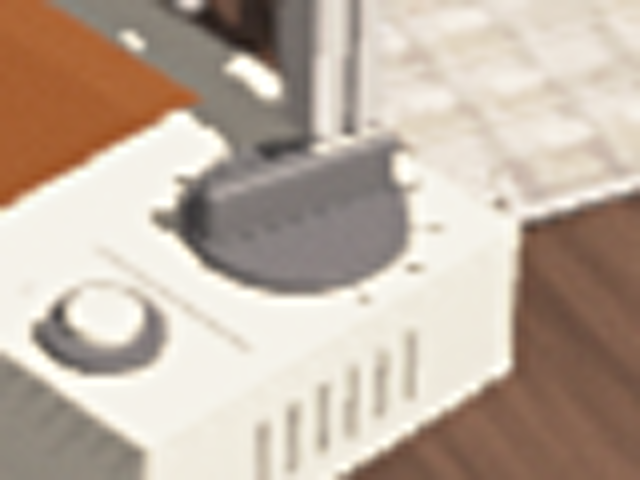

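```bash
python3 -m pendant '[{"dp":[-0.04,0.2,0],"twist":[0,0,0],"gripper":0},{"dp":[-0.04,0.2,0],"twist":[0,0,0],"gripper":0},{"dp":[0,0,0.8],"twist":[0,0,0],"gripper":0},{"dp":[0,0,0.8],"twist":[0,0,0],"gripper":0},{"dp":[0,0,0],"twist":[0,0,0],"gripper":0}]'
python3 - <<'E'
from h import *
st()
cap('scene','scene8')
b=cv2.imread('pics/scene8.png')[200:260,310:390];cv2.imwrite('pics/z8s.png',cv2.resize(b,None,fx=8,fy=8,interpolation=cv2.INTER_CUBIC))
E
```

```text
t: 12.92
tcp_pos: [0.6693, 0.1773, 0.1407]
tcp_rot: [0.544, 0.455, 0.541, -0.453]
contact_force: [0.3, 0.3, 1.1]
opening: 0.0003
t 12.93 tcp [0.6693 0.1773 0.1407] lamp [ 52.3 -48.2] x [ 0.005  0.    -1.   ] yawY 10.13 F [0.33 0.33 1.1 ] open 0.0003 q [ 0.16  0.5   1.36 -0.    1.28 -0.02]
```

View pics/z8s.png

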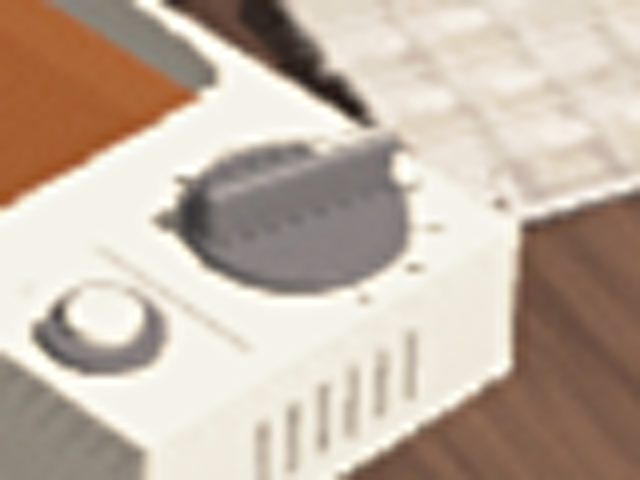

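```bash
python3 -m pendant '[{"dp":[-0.9,0.1,0.1],"twist":[0,0,0],"gripper":0},{"dp":[-0.9,0.1,0.1],"twist":[0,0,0],"gripper":0},{"dp":[-0.9,0.1,0],"twist":[0,0,0],"gripper":0},{"dp":[-0.9,0.1,0],"twist":[0,0,0],"gripper":0},{"dp":[-0.9,0.1,0],"twist":[0,0,0],"gripper":0},{"dp":[-0.9,0.1,0],"twist":[0,0,0],"gripper":0},{"dp":[-0.9,0.1,0],"twist":[0,0,0],"gripper":0},{"dp":[-0.9,0.1,0],"twist":[0,0,0],"gripper":0}]'
python3 - <<'E'
from h import *
st()
cap('scene','scene9');cap('top','top9')
b=cv2.imread('pics/top9.png')[180:300,220:380];cv2.imwrite('pics/z9.png',cv2.resize(b,None,fx=5,fy=5,interpolation=cv2.INTER_CUBIC))
b=cv2.imread('pics/scene9.png')[170:290,220:380];cv2.imwrite('pics/z9s.png',cv2.resize(b,None,fx=5,fy=5,interpolation=cv2.INTER_CUBIC))
E
```

```text
t: 13.98
tcp_pos: [0.45, 0.2007, 0.1432]
tcp_rot: [0.542, 0.453, 0.542, -0.455]
contact_force: [0.7, 0.8, 0.4]
opening: 0.0006
t 13.97 tcp [0.45   0.2007 0.1432] lamp [-150.6   38.3] x [-0.002 -0.001 -1.   ] yawY 10.1 F [0.67 0.78 0.42] open 0.0006 q [ 0.28  0.22  1.8  -0.    1.13  0.1 ]
```

View pics/z9.png

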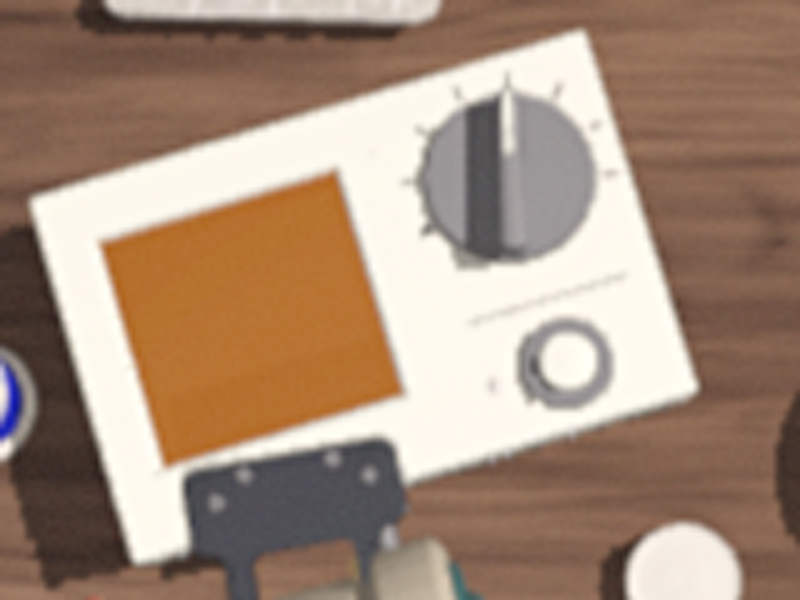

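View pics/z9s.png

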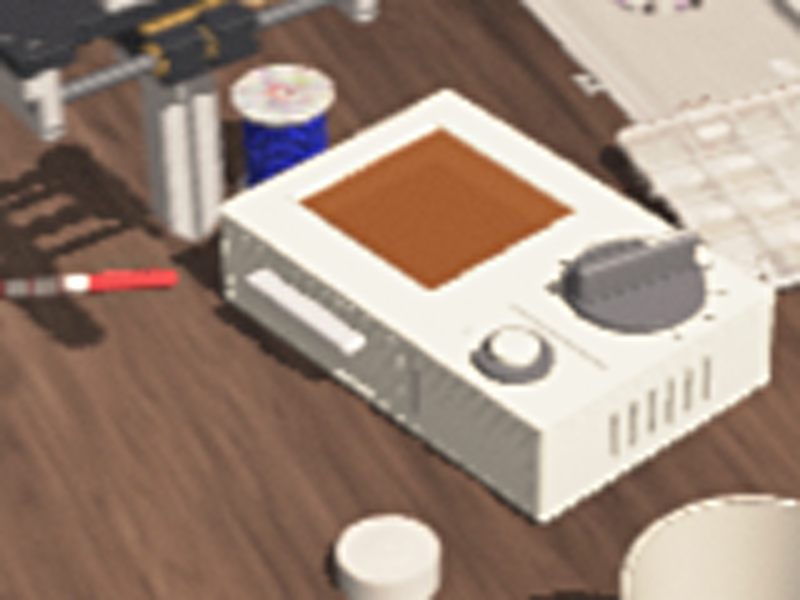

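The white pointer line now meets the fifth mark, at (507,82), four past the dot at (428,230). The bar turned about 117–120° and the drawer is flush. Now I'll press the button.

```bash
python3 -m pendant '[{"dp":[0.85,-0.5,0],"twist":[0,0,0],"gripper":0},{"dp":[0.85,-0.5,0],"twist":[0,0,0],"gripper":0},{"dp":[0.85,-0.5,0],"twist":[0,0,0],"gripper":0},{"dp":[0.85,-0.5,0],"twist":[0,0,0],"gripper":0},{"dp":[0.83,-0.5,0],"twist":[0,0,0],"gripper":0},{"dp":[0,0,-0.7],"twist":[0,0,0],"gripper":0},{"dp":[0,0,-0.7],"twist":[0,0,0],"gripper":0},{"dp":[0,0,0],"twist":[0,0,0],"gripper":0}]'
python3 - <<'E'
from h import *
st()
cap('scene','scene10')
b=cv2.imread('pics/scene10.png')[200:260,290:370];cv2.imwrite('pics/z10s.png',cv2.resize(b,None,fx=8,fy=8,interpolation=cv2.INTER_CUBIC))
E
```

```text
t: 15.08
tcp_pos: [0.578, 0.1253, 0.1]
tcp_rot: [0.541, 0.453, 0.543, -0.455]
contact_force: [0.1, -0.5, 0.5]
opening: 0.0003
t 15.07 tcp [0.578  0.1253 0.1   ] lamp [-50.3 -71.2] x [-0.004 -0.001 -1.   ] yawY 10.08 F [ 0.11 -0.54  0.48] open 0.0003 q [ 0.1   0.39  1.65 -0.    1.1  -0.08]
```

View pics/z10s.png

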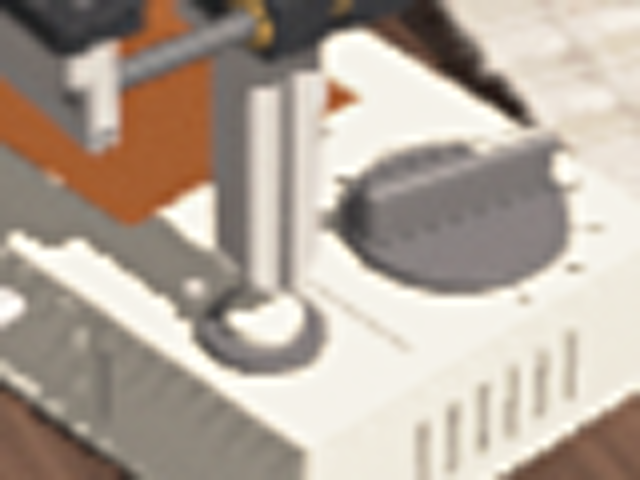

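The finger is above the button, at (265,310) in the crop. Lowering it in small steps.

```bash
python3 -m pendant '[{"dp":[0,0,-0.2],"twist":[0,0,0],"gripper":0},{"dp":[0,0,-0.2],"twist":[0,0,0],"gripper":0},{"dp":[0,0,-0.1],"twist":[0,0,0],"gripper":0},{"dp":[0,0,0],"twist":[0,0,0],"gripper":0}]'
python3 -m pendant '[{"dp":[0,0,-0.05],"twist":[0,0,0],"gripper":0},{"dp":[0,0,-0.05],"twist":[0,0,0],"gripper":0},{"dp":[0,0,0],"twist":[0,0,0],"gripper":0}]'
python3 -m pendant '[{"dp":[0,0,-0.05],"twist":[0,0,0],"gripper":0},{"dp":[0,0,0],"twist":[0,0,0],"gripper":0}]'
```

```text
t: 15.62
tcp_pos: [0.5786, 0.126, 0.0876]
tcp_rot: [0.542, 0.454, 0.542, -0.454]
contact_force: [-1.2, 0.2, 1.4]
opening: 0.0006
t: 16.0
tcp_pos: [0.5787, 0.126, 0.0848]
tcp_rot: [0.542, 0.454, 0.542, -0.454]
contact_force: [-0.2, 0.5, 2.4]
opening: 0.0002
t: 16.25
tcp_pos: [0.5787, 0.126, 0.0832]
tcp_rot: [0.542, 0.454, 0.542, -0.454]
contact_force: [-0.1, -0.0, 4.9]
opening: 0.0005
```

```bash
python3 -m pendant '[{"dp":[0,0,-0.05],"twist":[0,0,0],"gripper":0},{"dp":[0,0,0],"twist":[0,0,0],"gripper":0}]'
python3 -m pendant '[{"dp":[0,0,-0.05],"twist":[0,0,0],"gripper":0},{"dp":[0,0,0],"twist":[0,0,0],"gripper":0}]'
python3 -m pendant '[{"dp":[0,0,-0.05],"twist":[0,0,0],"gripper":0},{"dp":[0,0,0],"twist":[0,0,0],"gripper":0}]'
```

```text
t: 16.5
tcp_pos: [0.5787, 0.126, 0.0824]
tcp_rot: [0.542, 0.454, 0.542, -0.454]
contact_force: [-2.3, 1.3, 8.2]
opening: 0.0004
t: 16.75
tcp_pos: [0.5788, 0.126, 0.0823]
tcp_rot: [0.542, 0.454, 0.542, -0.454]
contact_force: [-5.7, -0.4, 17.1]
opening: 0.0006
t: 17.0
tcp_pos: [0.5788, 0.126, 0.0822]
tcp_rot: [0.543, 0.454, 0.542, -0.454]
contact_force: [-7.8, -0.1, 24.9]
opening: 0.0005
```

The button bottomed out: the tip stopped at z ≈ 0.065 as the force climbed. Lifting off and backing away for a final look.

```bash
python3 -m pendant '[{"dp":[0,0,0.3],"twist":[0,0,0],"gripper":0},{"dp":[0,0,0.6],"twist":[0,0,0],"gripper":0},{"dp":[0,0,1],"twist":[0,0,0],"gripper":0},{"dp":[-0.8,0.4,0.3],"twist":[0,0,0],"gripper":0},{"dp":[-0.8,0.4,0],"twist":[0,0,0],"gripper":0},{"dp":[-0.8,0.4,0],"twist":[0,0,0],"gripper":0},{"dp":[-0.8,0.4,0],"twist":[0,0,0],"gripper":0},{"dp":[-0.8,0.4,0],"twist":[0,0,0],"gripper":0}]'
python3 -m pendant '[{"dp":[-0.8,0.4,0],"twist":[0,0,0],"gripper":0},{"dp":[0,0,0],"twist":[0,0,0],"gripper":0},{"dp":[0,0,0],"twist":[0,0,0],"gripper":0}]'
python3 - <<'E'
from h import *
st()
cap('scene','scene11');cap('top','top11')
b=cv2.imread('pics/top11.png')[180:320,200:380];s=cv2.imread('pics/scene11.png')[170:310,220:400]
cv2.imwrite('pics/z11.png',cv2.resize(b,None,fx=4,fy=4));cv2.imwrite('pics/z11s.png',cv2.resize(s,None,fx=4,fy=4))
E
```

```text
t: 18.0
tcp_pos: [0.4556, 0.1866, 0.1435]
tcp_rot: [0.542, 0.453, 0.543, -0.455]
contact_force: [-0.4, -0.3, -0.4]
opening: 0.0005
t: 18.38
tcp_pos: [0.4353, 0.1981, 0.1447]
tcp_rot: [0.543, 0.454, 0.542, -0.454]
contact_force: [-0.4, 0.6, -0.8]
opening: 0.0005
t 18.38 tcp [0.4353 0.1981 0.1447] lamp [-165.4   40.2] x [ 0.002  0.    -1.   ] yawY 10.13 F [-0.42  0.6  -0.77] open 0.0005 q [ 0.28  0.19  1.83 -0.    1.12  0.11]
```

View pics/z11.png

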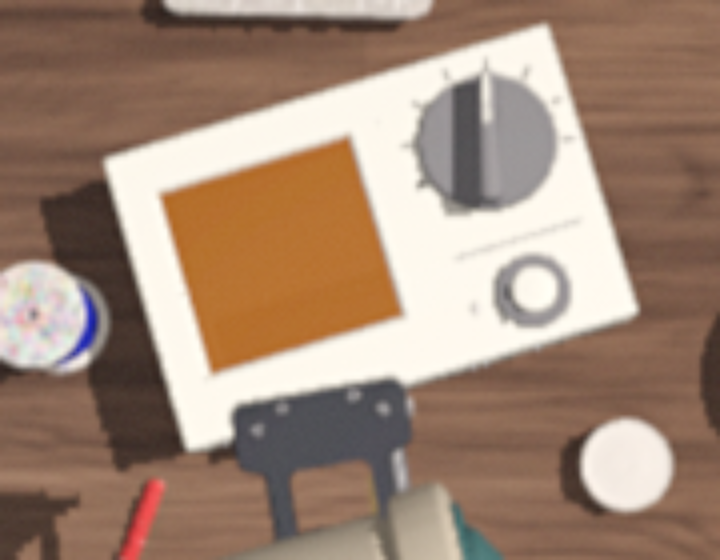

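View pics/z11s.png

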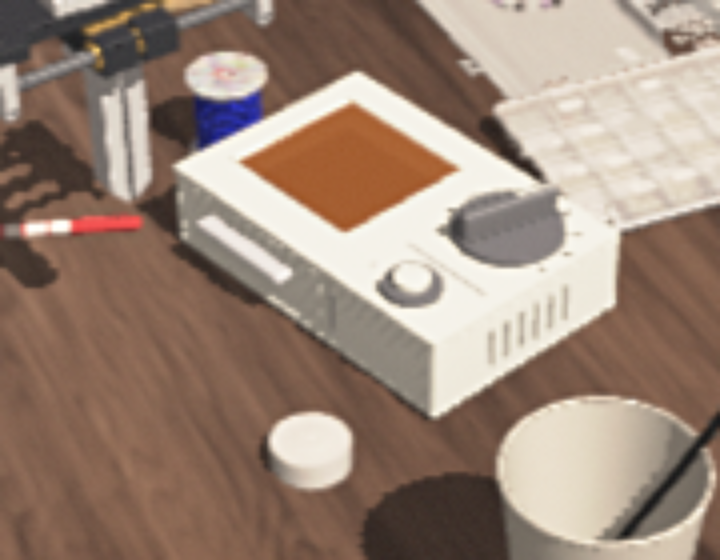

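View pics/top11.png

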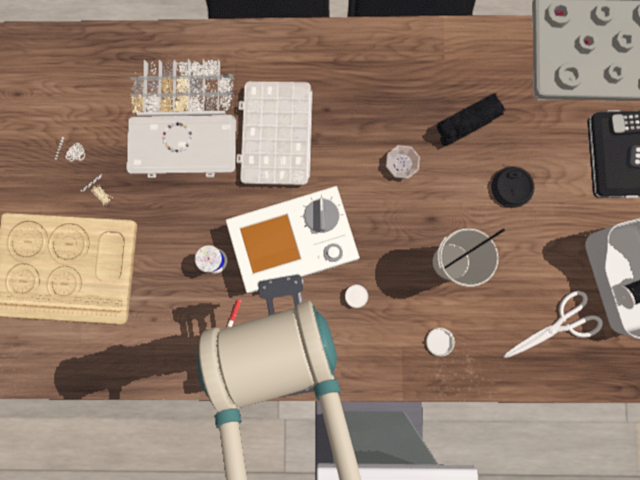

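In the final pictures the drawer is flush and the pointer is on mark four (485,70 in the top crop). The button is back up, with a faint red lamp mark beside it. The jar, lid, spool, dish and pen stand at the same pixels as at the start.

```bash
python3 -c "
from station import close_job
print(close_job())"
```

```text
the job is handed in; nothing more can be done
None
```

I carried out all three steps in the order asked, at about 18 s of the 58 s allowed, and handed the job in.

- **Drawer:** I pushed it in with closed fingertips until it stopped at about 9 N. The pictures afterwards show its front flush with the lamp.
- **Dial:** I turned it from the dot by exactly four clicks, pushing only one side of the bar. I looked after each click, and the pointer now meets the fourth mark past the dot.
- **Start button:** I pressed it down about 5 mm until it bottomed out, with the force reaching 25 N at the stop, then let it go. It is back up, and a small mark beside it shows faint red.
- **Small things:** The jar, lid, spool and dish stand where they were. The arm hid part of the pen in the last top view, but the part that showed had not moved. The gripper was clear of everything when I handed in.

Two measurements disagreed slightly. The two cameras put the dial and button about 4–6 mm apart, so I aimed between them. My first reading of the bar's angle was about 4° off the dot, far less than one 30° click.

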